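# Shut the sample case and hold its opened padlock ready at the hasp

### The job

The loaded sample case is going out under lock. First shut its lid fully; then open the dial padlock parked on the keeper plate: turn the dial clockwise until its long white mark meets the index at the shackle and the shackle clicks free, draw the lock back off the lug without forcing it so that the shackle pulls right out, and work the shackle's free end out of the lug. Finish holding the lock in the gripper, dial up and shackle still open, still and clear of everything, about a hand's breadth above the hasp tabs at the front of the shut case: do not put it down, and leave the other things on the bench alone.

Things in the scene. Friction and masses are not known exactly. Their poses are not given: they have to be found in the camera images.
- case: Flat grey steel sample case, fixed to the bench, 150 (x) x 200 (y) x 62 mm without its lid, foam and four tubes inside. Origin: centre of its underside; x points from its hasp side (front, towards the robot) to its hinge side, z up.
- case_lid (a joint): Angle of the case's lid in rad: 0 = shut (its stop), about 0.8 to 1.3 at the start; grows as the front edge rises. A stiff friction hinge (0.42 N m; the lid weighs 0.35 kg) holds the lid at any angle. Shutting it takes about 3 to 4 N pushed on the outside of the lid near its front edge.
- case_lid_hinge (a point): Middle of the lid's hinge axis: x = +78, y = 0, z = 62 mm in the case's frame; the axis lies along the case's y. The lid is 207 mm wide (y); shut, its flat outside is 13 mm above the hinge axis (closed case 75 mm high) and its front edge 156.5 mm in front of the axis.
- hasp (a point): Point at the middle of the hole (13 mm) through the two flat hasp tabs at the front of the case (each 36 mm wide, projecting 26 mm to the case's -x), 15 mm in front of the case wall, 58 mm above the case's underside, just above the upper tab when the lid is shut.
- keeper: Dark steel keeper plate fixed to the bench, 125 (x) x 96 (y) x 3 mm; the padlock is parked on it. Origin: centre of its underside; x points towards the lug. Two ribs 4 mm high (inner faces at y = +-28 mm, x from -26 to +20 mm) keep the lock square. The upright lug, 4 mm thick, stands across x at x = +35 mm, y = -27 to -1 mm, 26 mm high above the plate.
- lug (a point): Middle of the lug's hole: in the keeper's frame x = +35, y = -14 mm, 12 mm above the plate's top. The hole is 16 mm wide (y), and from the plate's top to 20 mm above it high; its axis lies along x.
- padlock: Loose combination padlock, 0.2 to 0.3 kg, on its back on the keeper, dial up, shackle to its own +x. Body 46 (x) x 52 (y) x 24 mm high; origin: centre of the body's underside, z up. Starts 38 mm behind the lug with the keeper's yaw. Shackle: 7 mm rod, axis 12 mm above the underside, heel leg at y = +14 mm stays in the body; toe leg at y = -14 mm goes through the lug's hole and comes free.
- padlock_dial (a joint): Dial angle in rad, anticlockwise from above positive: 0 = the long white mark points at the index mark beside the shackle (lock's +x), where the gate opens. Starts between 0.9 and 2.3, so turn it clockwise. The shackle springs free within about 0.15 rad of 0; friction 0.02 N m. After that the dial can turn only about 0.2 rad either way.
- dial_grip (a point): On the dial's axis, at the height to grip its knob: 34 mm above the lock's underside. The knob is round and knurled, 31 mm across, from 28 to 39.5 mm above the lock's underside, over a graduated skirt 37 mm across on the lock's face (24 mm).
- padlock_shackle (a joint): How far the shackle is out, in m: 0 = shut, 0.020 = right out (stop). A spring throws it to about 0.004 when the dial comes to 0 (the click); from there it takes 1.5 N of friction to pull and stays where left. Draw the lock body away from the lug (its own -x): the bow catches on the lug after about 11 mm, the next 16 mm pull the shackle right out, 27 to 30 mm from the parked place in all.
- shackle_toe (a point): Tip of the toe leg: 17 mm in front (+x) of the lock's origin when shut, 37 mm when right out; y = -14, z = 12 mm. Right out, a gap 14 mm long opens between the body's front face (x = +23 mm) and the tip: bring the lug into its middle (lock's origin 30 mm behind the lug, i.e. push the lock towards the lug, shackle out) and the lock lifts straight up off the lug.
- masking_tape: Bystander: roll of masking tape lying flat, 98 mm across, 25 mm high. Origin: centre of its underside.
- marker: Bystander: marker pen lying flat, 139 x 17 x 19 mm. Origin: centre of its underside.
- cork: Bystander: cork standing on end, 27 mm across, 26 mm high. Origin: centre of its underside.
- dropper_bottle_1: Bystander: small brown dropper bottle, 33 mm across, 79 mm high. Origin: centre of its underside.
Mind the look-alikes: they are no part of the job. Of the things that look like the padlock, the larger one is meant.

How it is judged:
By the outcome, as a careful person would: the job done as asked, in the order asked, and still so for the second after the job is handed in, while the arm keeps its last pose, push and grip.
It also fails if it takes over 72 s, if anything falls off the work surface, if the arm or the gripper's body presses on something with over 40 N, if the wrist force passes 120 N, or if a joint passes its speed limit or range.

### The arm

A 6-joint arm with a two-finger parallel gripper is mounted at the origin on a cart in front of the work surface, level with it; the furniture and walls round the work are solid. World frame = base frame: x ahead of the robot, y to its left, z up, the work surface at z = 0. Lengths are in m, angles in rad, forces in N, time in s.
With the tool pointing down it reaches from about 0.375 to 0.975 m from the base axis. Payload 3.8 kg.
Tool frame: the origin (TCP) lies midway between the tips of the shut fingers; the grasp point (between the pads) lies 19 mm behind it; x points along the fingers, y is the direction in which the jaws open and shut, and the axes are right-handed (so a half turn about x gives the same grasp; the last joint's range is limited). The gripper opens to 85 mm and grips with 20 to 120 N. Pads are 22 mm wide; open, the fingers measure 114 mm over their backs; the gripper's body (76 mm by 85 mm) begins 54 mm behind the grasp point. The pads swing forward as they close: fully open they stand 13 mm farther back than shut.
Start: joints at [-1.353, 0.264, 1.604, -0, 1.274, -0.037], TCP at [0.17, -0.653, 0.193] pointing down, gripper open.
Joint ranges: [-2.63, 2.63], [-0.94, 2.18], [0.31, 2.57], [-1.31, 4.45], [0, 2.66], [-2.55, 2.55]. Speed limits (rad/s): [2.57, 2.57, 3.14, 3.14, 3.14, 3.14].

### API

Orientations are given as a rotation vector (axis times angle).
In Python, from workcell import read_state, read_camera, get_calibration, finish_job gives the robot as it stands. The module is installed in compiled form; this text tells all that it offers.
- The arm moves only by the shell command python3 -m creep 'ROWS' [FORCE]. ROWS is JSON, a list of rows, each a list of 3 entries, a list of its own where there are three numbers: the closure in counts, from 0 (fully open) to 255 (shut), then the shift along the world's x, y, z in mm, then the turn about the world's z in rad. In form: [[hand, [tx, ty, tz], spin], ...]. A call has exactly 8 rows; each row shifts and turns the commanded pose from where the row before left it; what a row does not reach is not made up. A row lasts 1/12 s, in which the tool goes at most 41.7 mm and 7.16 degrees, less where a joint would pass 70% of its speed; a pose out of reach is approached as far as the arm can. A call is refused whole if a number of a shift passes 41.7 or a number of a turn 0.125, either way. A call with a gripper value outside its range is refused whole. The fingers move at their own pace and stop on an object; FORCE is the grip in N (left out, the last holds). Time passes only in rows, so rows that do not move let the fingers close, or fill a call up. It gives the time, the measured TCP pose, the force and the opening at its end, in the units of the state.
- read_state(): the state, without advancing time (a new reading comes with each control period).
- read_camera(name): name is "side" or "top"; returns (picture, depth): 400x640x3 uint8, blue, green, red; 400x640 float32, m along the optical axis (not along the pixel's ray), 0 where there is no reading.
- get_calibration(name): a dict with "K" (3x3 intrinsics, pixels), "eye" and "orientation" of the camera in the world. Camera axes: x right, y down, z forward; pixel columns grow to the right and rows downward; lengths in m; the calibration is good to about 2 mm. A picture is of the moment at which its call begins. get_calibration takes no time and is no camera call.
- finish_job(): hands the job in, once; it reports no verdict.
The state is a dict: "time": time; "q": joint angles; "joint_vel": joint speeds; "joint_torque": joint torques, N m; "tool_pos": TCP position; "tcp_rot": TCP orientation; "wrist_force": force on the tool from outside, world axes, zero at the start; "torque": the same for the moment, N m; "width": opening from 0.0 (shut) to 1.0 (fully open).
Only numpy, scipy, OpenCV 4.12 (cv2) and the standard library are available. Lean on these libraries where they do the work, as an engineer would, in place of code of your own. Each camera call takes 0.05 s, during which the arm holds its last target.

## Working session

There is one attempt and no reset: what is moved stays moved. The work goes in short steps, Python scripts to look and compute and a shell command to move; the robot and the scene stay as the last step left them, time stands still between calls to the robot, and variables do not carry over. Pictures are saved under pics/ and viewed, and the job is handed in when it is done.

```bash
mkdir -p pics
cat > h.py <<'E'
import numpy as np, cv2
from scipy.spatial.transform import Rotation as R
from workcell import read_state, read_camera, get_calibration, finish_job
def cal(n):
    c=get_calibration(n); K=np.array(c["K"]); e=np.array(c["eye"]); o=np.array(c["orientation"])
    Rm=R.from_rotvec(o).as_matrix() if o.shape==(3,) else (o if o.shape==(3,3) else R.from_quat(o).as_matrix())
    return K,e,Rm
def ray(n,u,v):
    K,e,Rm=cal(n); return e,Rm@np.linalg.inv(K)@np.array([u,v,1.0])
def onz(n,u,v,z):
    e,d=ray(n,u,v); return e+d*(z-e[2])/d[2]
def pt(n,u,v,depth):
    e,d=ray(n,u,v); return e+d*depth
def cloud(n,dep):
    K,e,Rm=cal(n); v,u=np.mgrid[0:400,0:640]
    d=np.stack([u,v,np.ones_like(u)],-1).astype(float)@np.linalg.inv(K).T@Rm.T
    return e+d*dep[...,None]
def proj(n,p):
    K,e,Rm=cal(n); c=K@(Rm.T@(np.array(p)-e)); return c[:2]/c[2]
E
python3 - <<'E'
from h import *
print(get_calibration("top"),get_calibration("side"))
for n in("top","side"):
    b,d=read_camera(n); np.savez(f"{n}0.npz",b=b,d=d); cv2.imwrite(f"pics/{n}0.png",b)
s=read_state(); print(s)
E
```

```text
{'K': array([[419.15145951,   0.        , 320.69676645],
       [  0.        , 419.15145951, 207.96324238],
       [  0.        ,   0.        ,   1.        ]]), 'eye': array([ 0.3592869 , -0.27781465,  0.97242117]), 'orientation': array([-2.14915225,  2.11694267, -0.23436346])} {'K': array([[450.17977791,   0.        , 319.77682114],
       [  0.        , 450.17977791, 201.01496105],
       [  0.        ,   0.        ,   1.        ]]), 'eye': array([ 0.37828528, -1.08480247,  0.81361685]), 'orientation': array([-2.30301511,  0.22999012, -0.1041063 ])}
{'time': 0.1, 'q': array([-1.35289360e+00,  2.64705237e-01,  1.60523279e+00,  2.82061158e-06,
        1.27369244e+00, -3.68836754e-02]), 'joint_vel': array([-0.00122325, -0.00265479, -0.00365937,  0.00035558, -0.00066208,
       -0.00170261]), 'joint_torque': array([-4.24493355e-04, -5.16706252e+01, -3.68590629e+01, -1.35405144e-04,
        6.27354893e-03, -8.31166602e-06]), 'tool_pos': array([ 0.16997757, -0.65249094,  0.19177063]), 'tcp_rot': array([ 2.08637222,  0.2693953 , -2.08675404]), 'wrist_force': array([-0.69847324, -0.19772538,  0.64796961]), 'torque': array([ 0.02560617,  0.02223226, -0.01531794]), 'width': 1.001590038018289}
```

View pics/top0.png

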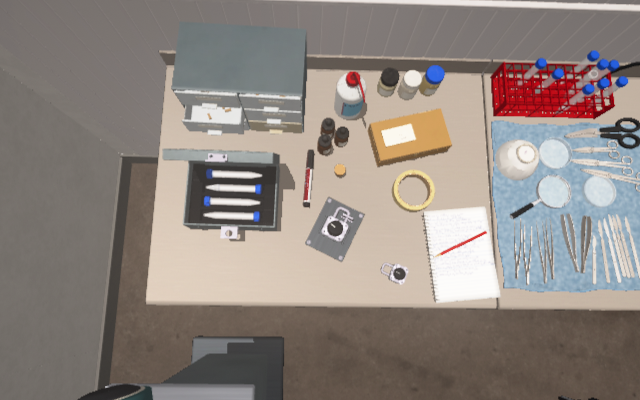

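View pics/side0.png

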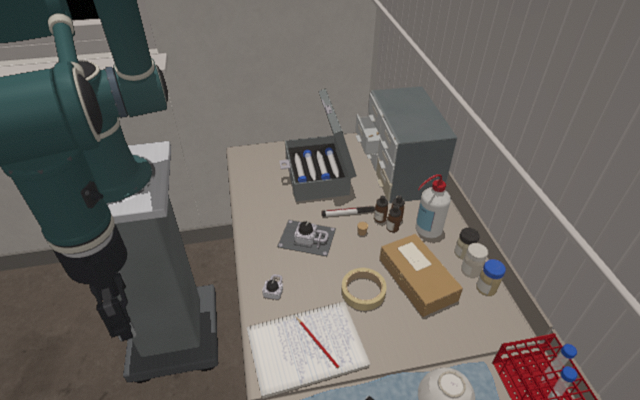

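Two padlocks are visible: one on the dark plate (top 336,228; side 306,232) and a smaller one lying free (top 397,272; side 273,287). The one on the plate fits the description, because it is larger and parked on the keeper. I'll confirm this in an enlarged crop and measure it.

Run:
```python
from h import *
t=np.load("top0.npz"); s=np.load("side0.npz")
c1=cv2.resize(t["b"][190:290,295:425],None,fx=6,fy=6,interpolation=cv2.INTER_CUBIC); cv2.imwrite("pics/crop_t0.png",c1[:600,:800])
c2=cv2.resize(s["b"][80:310,250:380],None,fx=2.6,fy=2.6,interpolation=cv2.INTER_CUBIC); cv2.imwrite("pics/crop_s0.png",c2[:600])
P=cloud("top",t["d"]); hsv=cv2.cvtColor(t["b"],cv2.COLOR_BGR2HSV)
for uv in [(195,160),(217,158),(240,158),(265,158),(230,233),(190,220),(270,220),(336,228),(310,245),(350,210),(450,290),(300,280),(397,272)]:
    print(uv,P[uv[1],uv[0]].round(4))
# keeper: points z in -0.002..0.007 darker than bench
g=cv2.cvtColor(t["b"],cv2.COLOR_BGR2GRAY)
m=((g<125)).astype(np.uint8); m[:195]=0;m[262:]=0;m[:,:303]=0;m[:,368:]=0
m=cv2.morphologyEx(m,cv2.MORPH_CLOSE,np.ones((9,9)))
cs,_=cv2.findContours(m,0,2); c=max(cs,key=cv2.contourArea); r=cv2.minAreaRect(c); print(r)
for p in cv2.boxPoints(r): print(p,onz("top",*p,0.003).round(4))
```

```text
(195, 160) [ 0.5951 -0.0604  0.2092]
(217, 158) [ 0.5995 -0.1015  0.2103]
(240, 158) [ 0.5992 -0.1453  0.2145]
(265, 158) [ 0.6009 -0.1917  0.2123]
(230, 233) [ 0.4845 -0.0943  0.0042]
(190, 220) [ 0.5075 -0.011   0.041 ]
(270, 220) [ 0.5114 -0.1885  0.036 ]
(336, 228) [ 0.3593 -0.2778  0.9724]
(310, 245) [ 0.4595 -0.2797  0.0046]
(350, 210) [ 0.5437 -0.3726  0.0038]
(450, 290) [ 0.3614 -0.5992  0.0116]
(300, 280) [ 0.3796 -0.2583 -0.0004]
(397, 272) [ 0.3995 -0.4755  0.029 ]
((334.79156494140625, 229.11770629882812), (39.81157684326172, 51.931556701660156), 25.559965133666992)
[305.6308  243.95387] [ 0.462  -0.2696  0.003 ]
[328.03693 197.10463] [ 0.574  -0.3205  0.003 ]
[363.95233 214.28154] [ 0.5342 -0.4056  0.003 ]
[341.5462 261.1308] [ 0.4236 -0.353   0.003 ]
```

View pics/crop_t0.png

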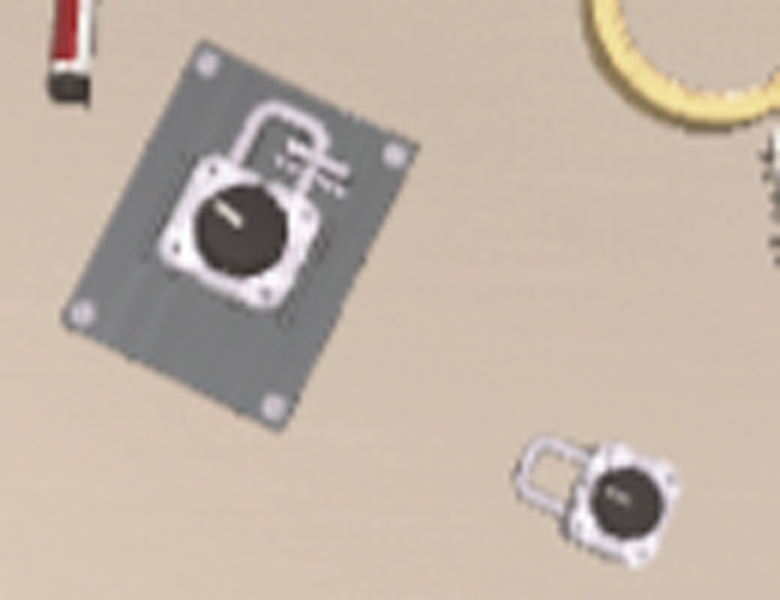

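View pics/crop_s0.png

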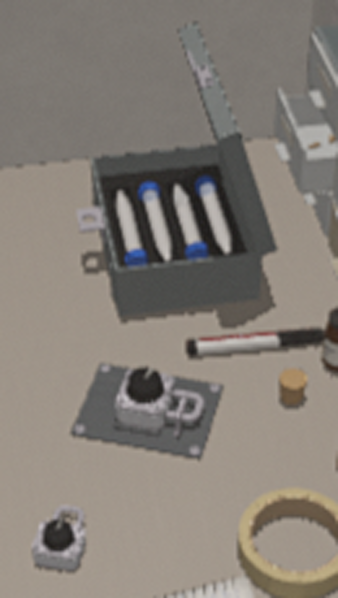

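Run:
```python
from h import *
t=np.load("top0.npz"); s=np.load("side0.npz")
M=R.from_rotvec(read_state()["tcp_rot"]).as_matrix(); print("tool axes\n",M.round(3))
for nm,uv in dict(TL=(329.2,196.7),TR=(364.7,214.5),BR=(342.5,262),BL=(305.3,243)).items(): print(nm,onz("top",*uv,.003).round(4))
c=np.mean([onz("top",*uv,.003) for uv in [(329.2,196.7),(364.7,214.5),(342.5,262),(305.3,243)]],0); print("keeper c",c.round(4))
# dial: knob top z .0425
dc=onz("top",295+241/6,190+230/6,.0425); mk=onz("top",295+215/6,190+203/6,.0425); mk2=onz("top",295+240/6,190+222/6,.0425);print("dial",dc,mk,mk2, np.arctan2(*(mk-mk2)[[1,0]]),np.arctan2(*(mk-dc)[[1,0]]))
# side depth clouds
Ps=cloud("side",s["d"]);Pt=cloud("top",t["d"])
for n,P,d in(("top",Pt,t["d"]),("side",Ps,s["d"])):
    ok=(d>0)&(P[...,0]>.45)&(P[...,0]<.75)&(P[...,1]>-.25)&(P[...,1]<.05)&(abs(P[...,2]-.062)<.004)
    q=P[ok][:,:2]; 
    r=cv2.minAreaRect((q*1000).astype(np.float32)); print(n,ok.sum(),r,cv2.boxPoints(r).round(0).tolist())
    ok=(d>0)&(P[...,0]>.55)&(P[...,0]<.70)&(P[...,1]>-.23)&(P[...,1]<.03)&(P[...,2]>.08)
    q=P[ok]; print(ok.sum(),q.min(0),q.max(0)); 
    A=np.c_[q[:,:2],np.ones(len(q))]; 
    mu=np.median(q,0); 
    for _ in range(5):
        w=q-mu; n_=np.linalg.svd(w,full_matrices=False)[2][2]; k=abs(w@n_)<.006; q=q[k]; mu=q.mean(0)
    print("lid plane",len(q),n_,mu,q[:,2].max(),q[q[:,2]>q[:,2].max()-.01].mean(0))
```

```text
tool axes
 [[-0.     0.252 -0.968]
 [ 0.002 -0.968 -0.252]
 [-1.    -0.002 -0.   ]]
TL [ 0.5751 -0.3233  0.003 ]
TR [ 0.5337 -0.4074  0.003 ]
BR [ 0.4217 -0.3552  0.003 ]
BL [ 0.4642 -0.2688  0.003 ]
keeper c [ 0.4986 -0.3387  0.003 ]
dial [ 0.49389427 -0.33540877  0.0425    ] [ 0.5039324  -0.32560527  0.0425    ] [ 0.49690643 -0.33501702  0.0425    ] 0.9295323998918169 0.773574027814028
top 452 ((617.2788696289062, -114.0439453125), (227.1118927001953, 277.3919677734375), 80.15200805664062) [[461.0, -202.0], [735.0, -250.0], [773.0, -26.0], [500.0, 22.0]]
1371 [ 0.58714076 -0.20666528  0.08109568] [0.69990446 0.00125798 0.23602504]
lid plane 801 [ 0.67108664 -0.03090823  0.74073437] [ 0.60462512 -0.10212045  0.21386598] 0.2360250362904338 [ 0.58900257 -0.10168182  0.23212634]
side 184 ((613.9345703125, -124.29602813720703), (243.3839874267578, 245.4621124267578), 88.8126220703125) [[489.0, -243.0], [734.0, -249.0], [739.0, -5.0], [494.0, -0.0]]
765 [ 0.58511427 -0.21160456  0.08023716] [0.69984983 0.00162904 0.2301453 ]
lid plane 394 [0.95825407 0.00356335 0.28589587] [ 0.61434123 -0.15717147  0.17979283] 0.21674501099908128 [ 0.60495123 -0.11224728  0.21090877]
```

Run:
```python
from h import *
t=np.load("top0.npz"); s=np.load("side0.npz")
cv2.imwrite("pics/case_t.png",cv2.resize(t["b"][140:245,155:290],None,fx=5.7,fy=5.7,interpolation=cv2.INTER_CUBIC))
cv2.imwrite("pics/case_s.png",cv2.resize(s["b"][80:210,270:370],None,fx=4.6,fy=4.6,interpolation=cv2.INTER_CUBIC))
cv2.imwrite("pics/lock_t.png",cv2.resize(t["b"][200:245,315:360],None,fx=13,fy=13,interpolation=cv2.INTER_CUBIC))
```

```text
(no output)
```

View pics/case_t.png

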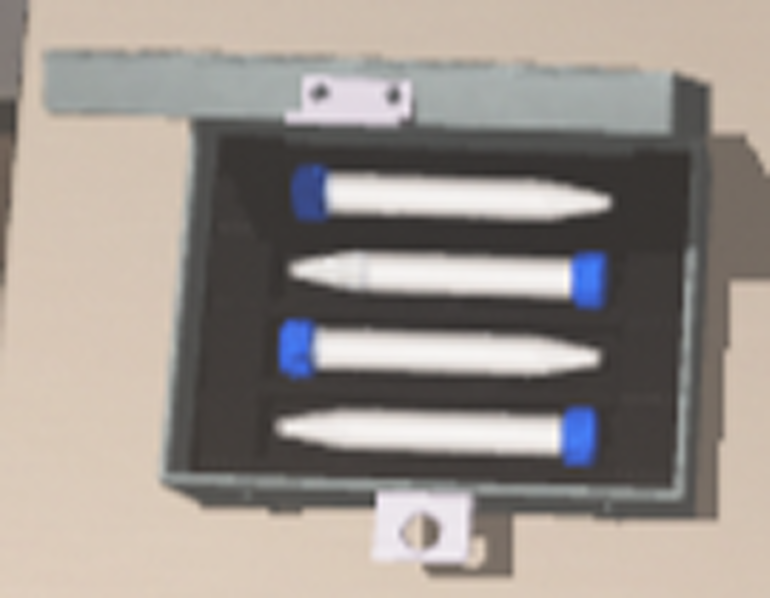

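View pics/case_s.png

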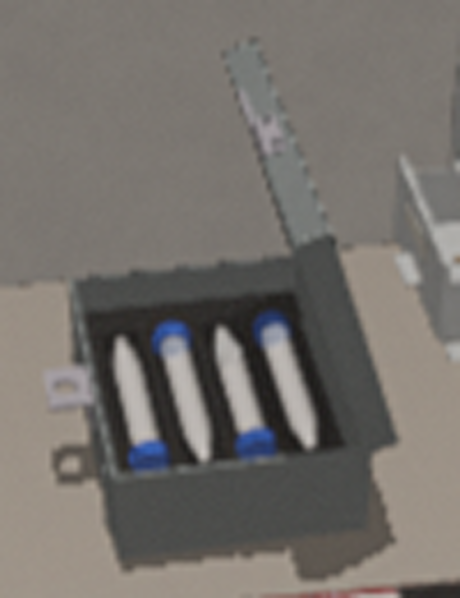

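View pics/lock_t.png

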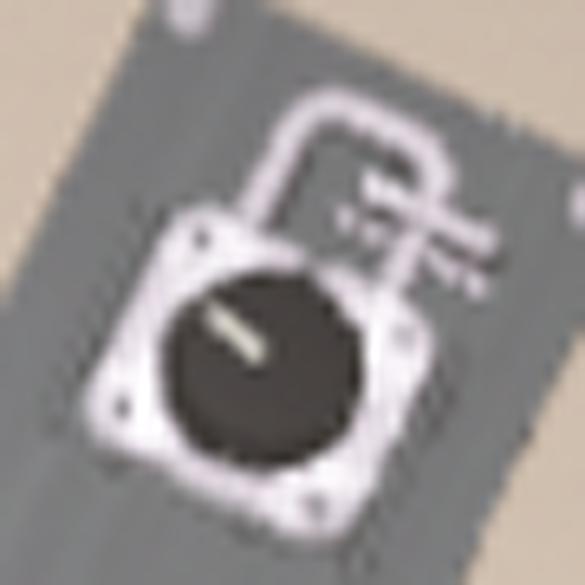

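Run:
```python
from h import *
t=np.load("top0.npz"); s=np.load("side0.npz");Ps=cloud("side",s["d"]);Pt=cloud("top",t["d"])
T=lambda x,y,z:onz("top",155+x/5.7,140+y/5.7,z)
fl=T(165,478,.062);fr=T(690,498,.062);print("front rim",fl,fr,np.linalg.norm(fl-fr))
br=T(702,145,.062); print("right rear rim",br)
d=(fl-fr)[:2];d/=np.linalg.norm(d);print("case yaw",np.arctan2(-d[0],d[1]))
print("hasp",T(421,530,.053))
# lid front edges triangulate
S=lambda x,y:(270+x/4.6,80+y/4.6)
for nm,a,b in [("lid R outer?",(675,70),(325,236)),("lid R inner",(670,133),(303,250)),("lid L outer",(45,50),(252,40)),("lid L inner",(45,110),(228,55))]:
    e1,d1=ray("top",155+a[0]/5.7,140+a[1]/5.7);e2,d2=ray("side",*S(*b))
    d1/=np.linalg.norm(d1);d2/=np.linalg.norm(d2)
    k=np.linalg.lstsq(np.c_[d1,-d2],e2-e1,rcond=None)[0];p=e1+d1*k[0];q=e2+d2*k[1];print(nm,(p+q)/2,np.linalg.norm(p-q))
# lid end side profile from side cam
for x,y in [(345,260),(355,320),(370,380),(385,430),(340,330),(250,80),(280,160)]:
    u,v=S(x,y); print((x,y),Ps[int(v),int(u)].round(4))
dd=lambda x,y,z:onz("top",315+x/13,200+y/13,z)
c=dd(262,367,.036);print("dial",c); m=dd(212,308,.0425)-dd(258,355,.0425);print(np.arctan2(m[1],m[0]), np.arctan2(m[1],m[0])+.447)
m=dd(212,308,.0425)-dd(262,363,.0425);print(np.arctan2(m[1],m[0])+.447)
g=cv2.cvtColor(s["b"],cv2.COLOR_BGR2GRAY); print(proj("side",[.4945,-.336,.036]))
cv2.imwrite("pics/lock_s.png",cv2.resize(s["b"][205:260,270:345],None,fx=10,fy=10,interpolation=cv2.INTER_CUBIC))
# cabinet
k=(Pt[...,1]>-.3)&(Pt[...,1]<.1)&(Pt[...,2]>.03)&(Pt[...,0]>.66)&(t["d"]>0)
q=Pt[k];print("behind",q.min(0),q.max(0)); 
for y0 in np.arange(-.2,.04,.03):
    r=q[(abs(q[:,1]-y0)<.01)]; print(y0.round(2),r[:,0].min().round(3), [ (z,r[r[:,2]>z][:,0].min().round(3)) for z in (.05,.1,.15) if (r[:,2]>z).any()])
```

```text
front rim [ 0.49546717 -0.00458629  0.062     ] [ 0.4910681  -0.20474469  0.062     ] 0.2002067338560898
right rear rim [ 0.63181543 -0.20489156  0.062     ]
case yaw -0.02197441059039451
hasp [ 0.47822181 -0.10109471  0.053     ]
lid R outer? [ 0.61059008 -0.20702415  0.21068086] 0.0045883245068743545
lid R inner [ 0.59575984 -0.20524628  0.20120214] 0.0031914434564845025
lid L outer [6.14108214e-01 9.64149618e-05 2.11940259e-01] 0.001547697320630727
lid L inner [0.59838776 0.0020972  0.20205101] 0.001892502029603999
(345, 260) [ 0.6982  0.0786 -0.0062]
(355, 320) [ 0.6268 -0.2056  0.1545]
(370, 380) [ 0.6362 -0.2067  0.1135]
(385, 430) [ 0.6464 -0.2058  0.0752]
(340, 330) [ 0.6161 -0.208   0.1517]
(250, 80) [ 0.3783 -1.0848  0.8136]
(280, 160) [ 0.6002 -0.1257  0.2097]
dial [ 0.49506835 -0.33578102  0.036     ]
0.7816349817571241 1.228634981757124
1.1914850438825388
[304.62120722 226.88212495]
behind [ 0.68221964 -0.29996195  0.03010605] [0.91756461 0.09987805 0.2642416 ]
-0.2 0.723 [(0.05, np.float64(0.723)), (0.1, np.float64(0.723)), (0.15, np.float64(0.732))]
-0.17 0.725 [(0.05, np.float64(0.725)), (0.1, np.float64(0.726)), (0.15, np.float64(0.734))]
-0.14 0.735 [(0.05, np.float64(0.735)), (0.1, np.float64(0.735)), (0.15, np.float64(0.735))]
-0.11 0.702 [(0.05, np.float64(0.702)), (0.1, np.float64(0.703)), (0.15, np.float64(0.736))]
-0.08 0.694 [(0.05, np.float64(0.694)), (0.1, np.float64(0.703)), (0.15, np.float64(0.731))]
-0.05 0.695 [(0.05, np.float64(0.695)), (0.1, np.float64(0.704)), (0.15, np.float64(0.728))]
-0.02 0.706 [(0.05, np.float64(0.706)), (0.1, np.float64(0.706)), (0.15, np.float64(0.74))]
0.01 0.746 [(0.05, np.float64(0.746)), (0.1, np.float64(0.746)), (0.15, np.float64(0.747))]
0.04 0.907 [(0.05, np.float64(0.907)), (0.1, np.float64(0.91)), (0.15, np.float64(0.91))]
```

View pics/lock_s.png

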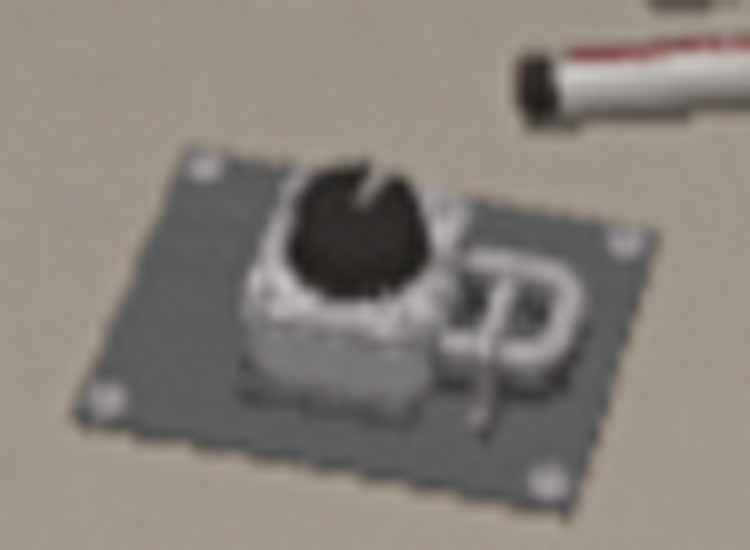

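The plate padlock is clearly the larger of the two, with a dial about 37 mm across against about 28 mm for the loose one, and its shackle runs through the lug. Estimates:

| Item | Estimate |
|---|---|
| Case yaw | -0.02 |
| Hinge | x≈0.646 |
| Lid angle | ≈1.25 |
| Hasp | (0.478, -0.101) |
| Keeper yaw | -0.447 |
| Dial centre | (0.4955, -0.3365) |
| Dial angle | ≈1.2 |

Next I'll move the shut fingers to behind the lid, staying high.

```bash
python3 -m creep '[[255,[24,26,16],-0.09],[255,[24,26,16],-0.09],[255,[24,26,16],-0.09],[255,[24,27,16],0],[255,[24,27,16],0],[255,[24,27,16],0],[255,[24,27,16],0],[255,[24,27,8],0]]' 30
python3 -m creep '[[255,[24,27,0],0],[255,[24,27,0],0],[255,[24,27,0],0],[255,[24,27,0],0],[255,[24,27,0],0],[255,[24,27,0],0],[255,[24,27,0],0],[255,[24,27,0],0]]'
python3 -m creep '[[255,[24,27,0],0],[255,[24,27,0],0],[255,[24,26,0],0],[255,[24,26,0],0],[255,[5,0,0],0],[255,[0,0,0],0],[255,[0,0,0],0],[255,[0,0,0],0]]'
```

```text
time: 0.77
tool_pos: [0.3633, -0.4392, 0.3151]
tcp_rot: [-2.216, 0.019, 2.213]
wrist_force: [1.6, -0.7, -0.0]
width: -0.003
time: 1.43
tool_pos: [0.5547, -0.2225, 0.3125]
tcp_rot: [-2.213, 0.016, 2.215]
wrist_force: [0.3, -1.5, -0.2]
width: 0.003
time: 2.1
tool_pos: [0.6543, -0.1191, 0.3126]
tcp_rot: [-2.212, 0.018, 2.215]
wrist_force: [-1.0, -0.0, -0.1]
width: -0.002
```

```bash
python3 -m creep '[[255,[0,0,-25],0],[255,[0,0,-25],0],[255,[0,0,-25],0],[255,[0,0,-20],0],[255,[0,0,-15],0],[255,[0,0,-8],0],[255,[0,0,0],0],[255,[0,0,0],0]]'
python3 - <<'E'
from h import *
b,d=read_camera("side");cv2.imwrite("pics/s1.png",cv2.resize(b[20:220,220:460],None,fx=3,fy=3))
E
```

```text
time: 2.77
tool_pos: [0.6547, -0.1191, 0.1954]
tcp_rot: [-2.213, 0.018, 2.213]
wrist_force: [0.4, 0.6, -0.6]
width: 0.001
```

View pics/s1.png

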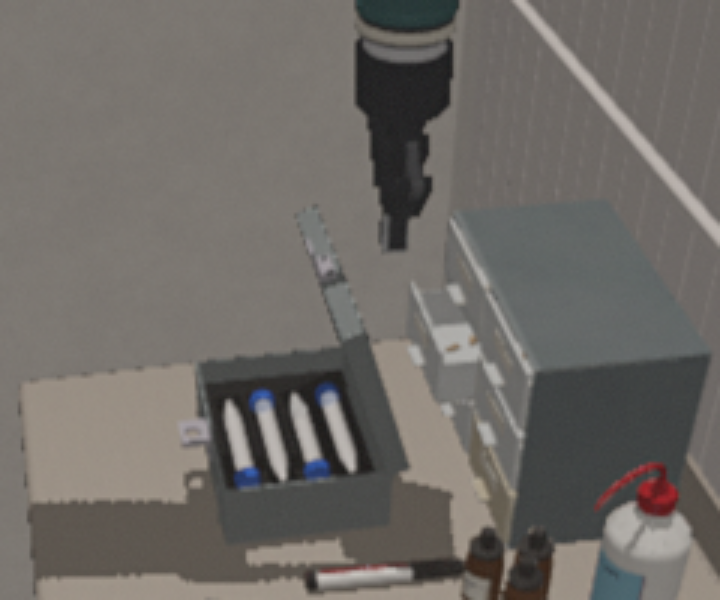

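The side view shows the finger tips (395,245) behind the lid's top edge (330,270), clear of the cabinet. Next I'll sweep along the lid's arc.

```bash
python3 -m creep '[[255,[-14,0,0],0],[255,[-14,0,0],0],[255,[-11,0,-4],0],[255,[-11,0,-4],0],[255,[-11,0,-4],0],[255,[-9,0,-6],0],[255,[-9,0,-6],0],[255,[-9,0,-7],0]]'
python3 -m creep '[[255,[-8,0,-8],0],[255,[-7,0,-9],0],[255,[-7,0,-9],0],[255,[-6,0,-10],0],[255,[-5,0,-10],0],[255,[-5,0,-10],0],[255,[0,0,0],0],[255,[0,0,0],0]]'
python3 - <<'E'
from h import *
b,d=read_camera("side");cv2.imwrite("pics/s2.png",cv2.resize(b[20:220,220:460],None,fx=3,fy=3))
E
```

```text
time: 3.48
tool_pos: [0.5695, -0.1189, 0.1676]
tcp_rot: [-2.222, 0.019, 2.206]
wrist_force: [1.2, 1.1, 2.7]
width: -0.006
time: 4.15
tool_pos: [0.5031, -0.1177, 0.1064]
tcp_rot: [-2.155, 0.012, 2.271]
wrist_force: [-66.0, -2.5, 43.3]
width: 0.003
```

View pics/s2.png

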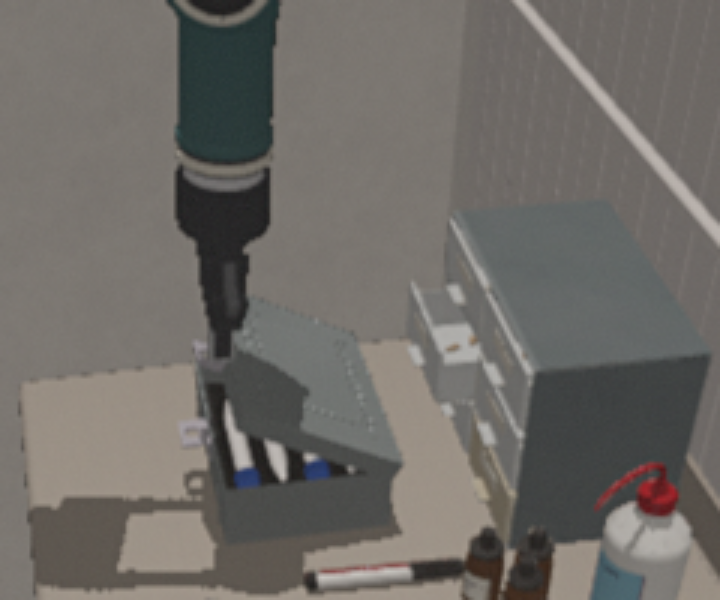

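The tip slid off the front edge: wrist force is -66 N in x, and the finger stands in front of the lid at (220,350). I'll back off, rise, and push down from on top.

```bash
python3 -m creep '[[255,[-12,0,0],0],[255,[-12,0,0],0],[255,[-12,0,0],0],[255,[0,0,0],0],[255,[0,0,20],0],[255,[0,0,30],0],[255,[0,0,30],0],[255,[0,0,0],0]]'
python3 - <<'E'
from h import *
b,d=read_camera("side");cv2.imwrite("pics/s3.png",cv2.resize(b[20:220,220:460],None,fx=3,fy=3))
P=cloud("side",d);b2,d2=read_camera("top");P2=cloud("top",d2)
for P in(P,P2):
  k=(P[...,0]>.48)&(P[...,0]<.66)&(abs(P[...,1]+.17)<.02)&(P[...,2]>.04)&(P[...,2]<.2)
  q=P[k];i=np.argsort(q[:,0]);q=q[i];print(q[::max(1,len(q)//12)].round(3)[:,[0,2]].tolist())
cv2.imwrite("pics/t3.png",cv2.resize(b2[130:260,150:310],None,fx=4,fy=4))
E
```

```text
time: 4.87
tool_pos: [0.4989, -0.1196, 0.1958]
tcp_rot: [-2.23, 0.021, 2.201]
wrist_force: [1.9, 0.3, 1.1]
width: 0.002
[[0.489, 0.043], [0.508, 0.138], [0.517, 0.142], [0.527, 0.137], [0.54, 0.129], [0.553, 0.125], [0.567, 0.113], [0.578, 0.111], [0.588, 0.041], [0.602, 0.097], [0.617, 0.089], [0.632, 0.08], [0.648, 0.072]]
[[0.491, 0.048], [0.507, 0.133], [0.514, 0.046], [0.524, 0.142], [0.537, 0.139], [0.551, 0.126], [0.564, 0.123], [0.577, 0.114], [0.591, 0.109], [0.605, 0.1], [0.62, 0.093], [0.635, 0.084], [0.651, 0.075]]
```

View pics/s3.png

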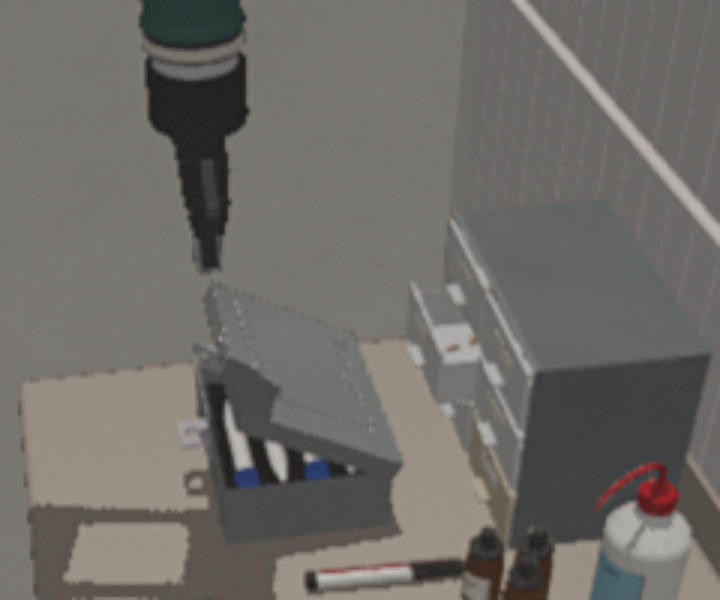

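View pics/t3.png

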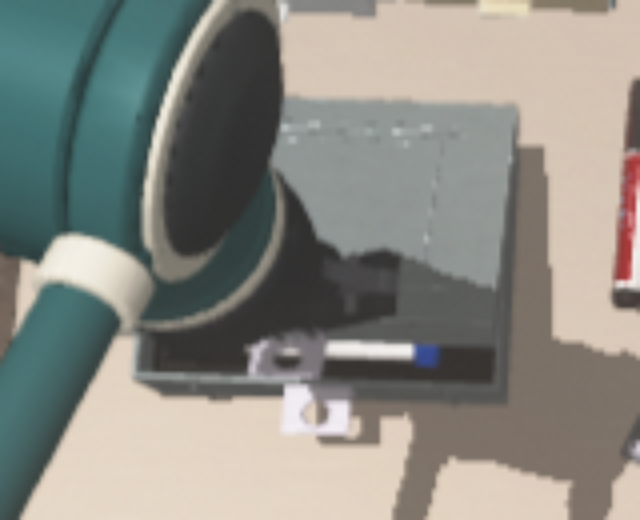

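```bash
python3 -m creep '[[255,[22,0,0],0],[255,[22,0,0],0],[255,[0,0,-25],0],[255,[0,0,-20],0],[255,[0,0,-15],0],[255,[-1,0,-12],0],[255,[-1,0,-12],0],[255,[-1,0,-12],0]]'
python3 -m creep '[[255,[-1,0,-10],0],[255,[-1,0,-8],0],[255,[0,0,-4],0],[255,[0,0,0],0],[255,[0,0,0],0],[255,[0,0,0],0],[255,[0,0,0],0],[255,[0,0,0],0]]'
```

```text
time: 5.63
tool_pos: [0.5341, -0.1181, 0.0909]
tcp_rot: [-2.214, 0.017, 2.214]
wrist_force: [-0.0, -0.4, 3.3]
width: 0.002
time: 6.3
tool_pos: [0.5327, -0.1183, 0.0706]
tcp_rot: [-2.215, 0.017, 2.213]
wrist_force: [-0.2, 0.4, -0.9]
width: -0.001
```

```bash
python3 -m creep '[[255,[0,0,-1],0],[255,[0,0,-1],0],[255,[0,0,0],0],[255,[0,0,0],0],[255,[0,0,0],0],[255,[0,0,0],0],[255,[0,0,0],0],[255,[0,0,0],0]]'
python3 - <<'E'
from h import *
b,d=read_camera("side");cv2.imwrite("pics/s4.png",cv2.resize(b[80:220,260:400],None,fx=4,fy=4))
P=cloud("side",d);b2,d2=read_camera("top");P2=cloud("top",d2)
for P in(P,P2):
  k=(P[...,0]>.48)&(P[...,0]<.66)&(abs(P[...,1]+.17)<.02)&(P[...,2]>.04)&(P[...,2]<.2)
  q=P[k];i=np.argsort(q[:,0]);q=q[i];print(q[::max(1,len(q)//12)].round(3)[:,[0,2]].tolist())
E
```

```text
time: 6.97
tool_pos: [0.5322, -0.1182, 0.068]
tcp_rot: [-2.214, 0.017, 2.214]
wrist_force: [1.4, -0.5, 0.3]
width: 0.002
[[0.489, 0.041], [0.498, 0.109], [0.514, 0.103], [0.521, 0.042], [0.528, 0.103], [0.535, 0.099], [0.542, 0.181], [0.559, 0.095], [0.576, 0.091], [0.593, 0.088], [0.611, 0.08], [0.629, 0.075], [0.646, 0.073]]
[[0.492, 0.044], [0.497, 0.11], [0.507, 0.11], [0.52, 0.111], [0.526, 0.109], [0.536, 0.199], [0.555, 0.099], [0.575, 0.094], [0.589, 0.091], [0.604, 0.088], [0.618, 0.085], [0.634, 0.078], [0.649, 0.076]]
```

View pics/s4.png

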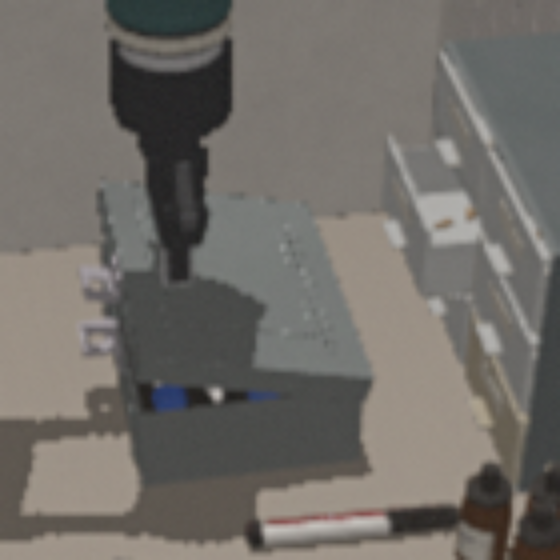

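Run:
```python
from h import *
print("TCP s1 proj in s1.png",(proj("side",[.6547,-.1191,.1954])-[220,20])*3)
print("TCP s3",(proj("side",[.4989,-.1196,.1958])-[220,20])*3)
print("TCP now in s4",(proj("side",[.5322,-.1182,.068])-[260,80])*4,(proj("side",[.5322,-.1182,.108])-[260,80])*4)
s=read_state();print(s["q"],s["width"])
```

```text
TCP s1 proj in s1.png [390.18662384 285.83389115]
TCP s3 [210.10653973 305.14769269]
TCP now in s4 [176.28852181 321.48129108] [174.99679808 273.46056445]
[-2.64291469e-01  1.32617116e-01  2.00515845e+00 -2.22649886e-05
  1.00369620e+00  1.32170842e+00] 0.0029913473842713926
```

The visible fingertip stands about 34 mm above where the reported TCP projects, and the lid is still ~0.22 rad open. So the real tips are higher than the reported TCP, and I'll keep pushing down until the force shows the stop.

```bash
python3 -m creep '[[255,[0,0,-5],0],[255,[0,0,-5],0],[255,[0,0,-4],0],[255,[0,0,-4],0],[255,[0,0,-3],0],[255,[0,0,0],0],[255,[0,0,0],0],[255,[0,0,0],0]]'
python3 -m creep '[[255,[0,0,-2],0],[255,[0,0,-2],0],[255,[0,0,-1],0],[255,[0,0,-1],0],[255,[0,0,0],0],[255,[0,0,0],0],[255,[0,0,0],0],[255,[0,0,0],0]]'
```

```text
time: 7.73
tool_pos: [0.5322, -0.1182, 0.0469]
tcp_rot: [-2.214, 0.017, 2.214]
wrist_force: [0.1, -1.0, 0.1]
width: 0.002
time: 8.4
tool_pos: [0.5321, -0.1181, 0.0409]
tcp_rot: [-2.214, 0.017, 2.214]
wrist_force: [-0.4, 0.4, 0.1]
width: -0.001
```

```bash
python3 -m creep '[[255,[0,0,-1],0],[255,[0,0,-1],0],[255,[0,0,-1],0],[255,[0,0,-1],0],[255,[0,0,0],0],[255,[0,0,0],0],[255,[0,0,0],0],[255,[0,0,0],0]]'
python3 - <<'E'
from h import *
b,d=read_camera("side");cv2.imwrite("pics/s5.png",cv2.resize(b[80:220,260:400],None,fx=4,fy=4))
P=cloud("side",d);b2,d2=read_camera("top");P2=cloud("top",d2)
for P in(P,P2):
  k=(P[...,0]>.48)&(P[...,0]<.66)&(abs(P[...,1]+.17)<.02)&(P[...,2]>.04)&(P[...,2]<.2)
  q=P[k];i=np.argsort(q[:,0]);q=q[i];print(q[::max(1,len(q)//12)].round(3)[:,[0,2]].tolist())
E
```

```text
time: 9.07
tool_pos: [0.5322, -0.1182, 0.0369]
tcp_rot: [-2.214, 0.017, 2.214]
wrist_force: [0.4, -0.2, -0.4]
width: 0.001
[[0.487, 0.068], [0.502, 0.072], [0.518, 0.141], [0.523, 0.161], [0.529, 0.198], [0.534, 0.164], [0.539, 0.148], [0.552, 0.073], [0.569, 0.07], [0.588, 0.072], [0.607, 0.073], [0.625, 0.07], [0.644, 0.07]]
[[0.489, 0.079], [0.5, 0.074], [0.515, 0.078], [0.522, 0.076], [0.529, 0.075], [0.536, 0.18], [0.553, 0.076], [0.573, 0.074], [0.587, 0.074], [0.602, 0.072], [0.617, 0.075], [0.631, 0.073], [0.647, 0.075]]
```

View pics/s5.png

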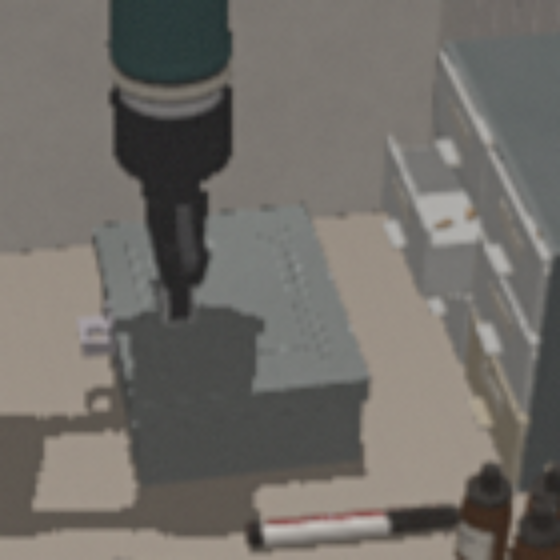

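The lid now reads flat at z≈0.074. I'll press a little more to find the stop.

```bash
python3 -m creep '[[255,[0,0,-1],0],[255,[0,0,-1],0],[255,[0,0,-1],0],[255,[0,0,0],0],[255,[0,0,0],0],[255,[0,0,0],0],[255,[0,0,0],0],[255,[0,0,0],0]]'
```

```text
time: 9.83
tool_pos: [0.5323, -0.1183, 0.0366]
tcp_rot: [-2.214, 0.017, 2.214]
wrist_force: [-6.7, 2.1, 16.5]
width: -0.003
```

The stop shows at 16.5 N, with reported z 0.0366 against the real lid top at 0.075, so the real tip is about reported + 0.038 m. Now I'll rise, open and go over the dial.

```bash
python3 -m creep '[[255,[0,0,30],0],[255,[0,0,35],0],[105,[-6,-35,10],0.115],[105,[-6,-35,0],0.115],[105,[-6,-36,0],0.115],[105,[-6,-36,0],0.115],[105,[-6,-36,0],0.115],[105,[-6,-36,0],0.115]]'
python3 -m creep '[[105,[-1,-4,0],0.115],[105,[0,0,0],0.03],[105,[0,0,0],0],[105,[0,0,0],0],[105,[0,0,0],0],[105,[0,0,0],0],[105,[0,0,0],0],[105,[0,0,0],0]]'
python3 - <<'E'
from h import *
s=read_state(); M=R.from_rotvec(s["tcp_rot"]).as_matrix(); print(M.round(3),s["q"],s["width"],np.arctan2(M[1,1],M[0,1]))
b,d=read_camera("side");cv2.imwrite("pics/s6.png",cv2.resize(b[130:280,240:390],None,fx=4,fy=4))
b2,d2=read_camera("top");cv2.imwrite("pics/t6.png",cv2.resize(b2[140:270,250:400],None,fx=4,fy=4))
P=cloud("top",d2);k=(abs(P[...,0]-.575)<.06)&(abs(P[...,1]+.17)<.02)&(P[...,2]>.06)&(P[...,2]<.11);print(np.median(P[k][:,2]))
for z in(0,.036,.038,.04): print(proj("side",s["tool_pos"]+[0,0,z]),proj("top",s["tool_pos"]+[0,0,z]))
E
```

```text
time: 10.5
tool_pos: [0.4957, -0.3338, 0.1091]
tcp_rot: [1.828, 0.647, -1.828]
wrist_force: [0.3, 0.6, 0.5]
width: 0.584
time: 11.17
tool_pos: [0.4953, -0.3357, 0.1091]
tcp_rot: [1.737, 0.755, -1.737]
wrist_force: [0.3, 0.0, 0.0]
width: 0.587
[[ 0.     0.731 -0.682]
 [-0.    -0.682 -0.731]
 [-1.     0.     0.   ]] [-6.37253525e-01  1.86236766e-01  1.85895074e+00 -3.51943185e-05
  1.09628012e+00  1.13176598e-01] 0.5872965927823817 -0.7504140425495724
0.07616057976887192
[304.3083299  204.52997898] [337.32549029 223.10218066]
[303.96937956 192.78083955] [338.54321733 220.32166275]
[303.95006991 192.11150317] [338.61388154 220.16031042]
[303.93070848 191.44037188] [338.68487778 219.99819994]
```

View pics/s6.png

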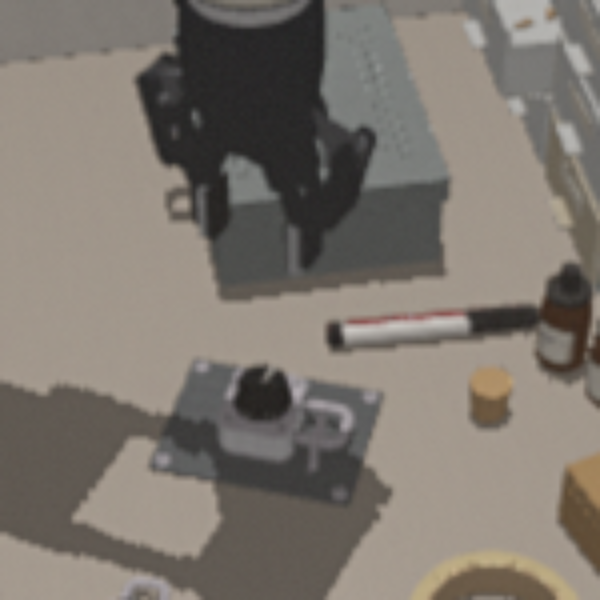

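View pics/t6.png

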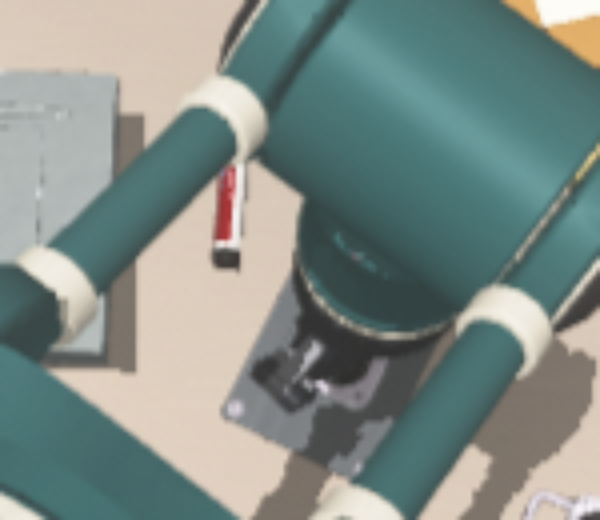

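The side view puts the tips at (210,235) and (308,265). Their midpoint projects where reported + 0.037 m predicts, and it sits over the dial at (263,390). Next I'll descend over the knob.

```bash
python3 -m creep '[[105,[0,-1,-25],0],[105,[0,0,-25],0],[105,[0,0,-22],0],[105,[0,0,-16],0],[105,[0,0,-8],0],[105,[0,0,-4],0],[105,[0,0,0],0],[105,[0,0,0],0]]'
python3 - <<'E'
from h import *
b,d=read_camera("side");cv2.imwrite("pics/s7.png",cv2.resize(b[180:270,260:350],None,fx=6.5,fy=6.5,interpolation=cv2.INTER_CUBIC))
E
```

```text
time: 11.93
tool_pos: [0.4959, -0.3377, 0.0099]
tcp_rot: [1.738, 0.754, -1.736]
wrist_force: [0.2, -0.1, 0.1]
width: 0.587
```

View pics/s7.png

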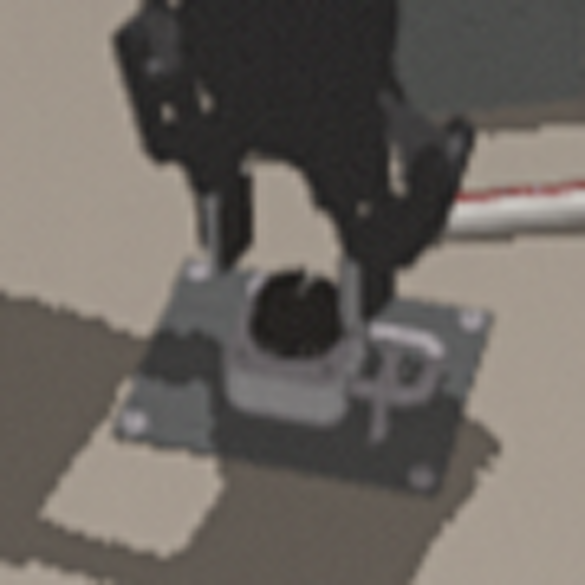

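```bash
python3 -m creep '[[105,[0,0,-5],0],[105,[0,0,-5],0],[105,[0,0,-4],0],[105,[0,0,-2],0],[105,[0,0,0],0],[105,[0,0,0],0],[105,[0,0,0],0],[105,[0,0,0],0]]'
python3 - <<'E'
from h import *
b,d=read_camera("side");cv2.imwrite("pics/s8.png",cv2.resize(b[180:270,260:350],None,fx=6.5,fy=6.5,interpolation=cv2.INTER_CUBIC))
E
```

```text
time: 12.65
tool_pos: [0.4953, -0.3373, -0.0068]
tcp_rot: [1.737, 0.755, -1.737]
wrist_force: [-0.0, -0.3, -0.8]
width: 0.591
```

View pics/s8.png

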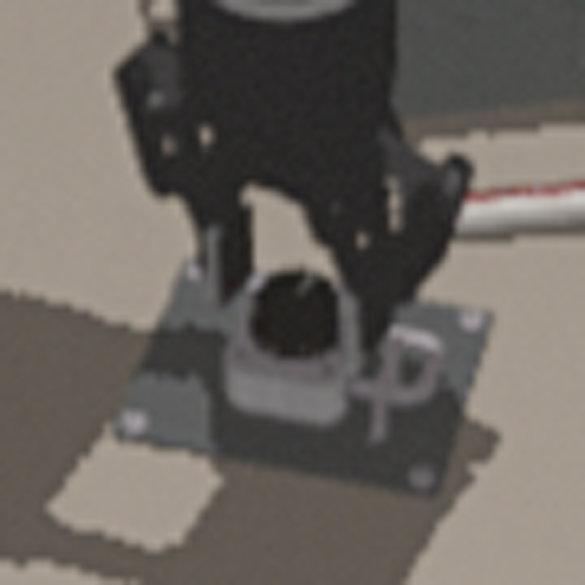

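The tips straddle the knob at its mid-height, at (225,305) and (375,345). I'll close gently.

```bash
python3 -m creep '[[255,[0,0,0],0],[255,[0,0,0],0],[255,[0,0,0],0],[255,[0,0,0],0],[255,[0,0,0],0],[255,[0,0,0],0],[255,[0,0,0],0],[255,[0,0,0],0]]' 40
```

```text
time: 13.37
tool_pos: [0.4953, -0.3373, -0.0066]
tcp_rot: [1.737, 0.754, -1.737]
wrist_force: [-1.8, 1.2, 6.0]
width: 0.34
```

```bash
python3 -m creep '[[255,[0,0,1],0],[255,[0,0,0],-0.1],[255,[0,0,0],-0.12],[255,[0,0,0],-0.12],[255,[0,0,0],-0.12],[255,[0,0,0],-0.12],[255,[0,0,0],-0.12],[255,[0,0,0],-0.1]]'
python3 - <<'E'
from h import *
s=read_state();print(s["torque"])
b,d=read_camera("side");cv2.imwrite("pics/s9.png",cv2.resize(b[180:270,260:350],None,fx=6.5,fy=6.5,interpolation=cv2.INTER_CUBIC))
E
```

```text
time: 14.03
tool_pos: [0.4948, -0.3351, -0.0065]
tcp_rot: [2.215, 0.019, -2.218]
wrist_force: [0.1, 6.5, 4.1]
width: 0.342
[ 1.13209048 -0.08864481  0.06809196]
```

View pics/s9.png

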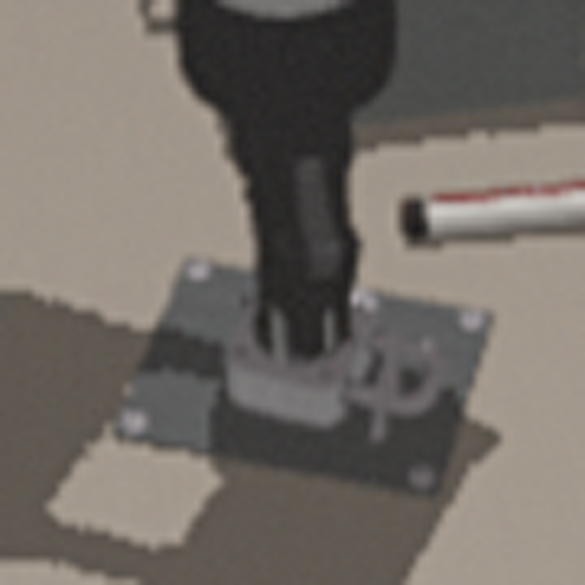

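```bash
python3 -m creep '[[255,[0,0,0],-0.1],[255,[0,0,0],-0.1],[255,[0,0,0],-0.1],[255,[0,0,0],-0.06],[255,[0,0,0],0],[255,[0,0,0],0],[255,[0,0,0],0],[255,[0,0,0],0]]'
python3 - <<'E'
from h import *
s=read_state();M=R.from_rotvec(s["tcp_rot"]).as_matrix();print(s["torque"],np.arctan2(M[1,1],M[0,1]))
b,d=read_camera("side");cv2.imwrite("pics/s10.png",cv2.resize(b[200:270,270:345],None,fx=8,fy=8,interpolation=cv2.INTER_CUBIC))
E
```

```text
time: 14.75
tool_pos: [0.4945, -0.3344, -0.0065]
tcp_rot: [-2.032, 0.346, 2.037]
wrist_force: [-1.0, 8.7, 5.8]
width: 0.344
[ 1.32775434  0.06635228 -0.00934466] -1.9115682719668994
```

View pics/s10.png

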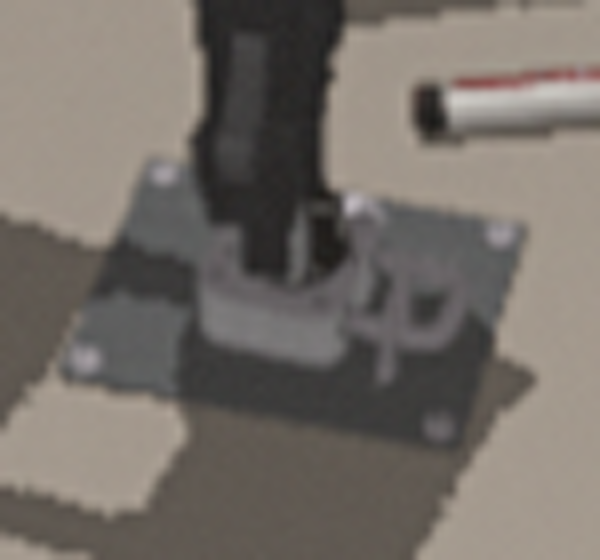

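The bow's right end is at u≈328.1, against 328.3 before, so it hasn't sprung yet. I'll turn a bit more.

```bash
python3 -m creep '[[255,[0,0,0],-0.06],[255,[0,0,0],-0.06],[255,[0,0,0],0],[255,[0,0,0],0],[255,[0,0,0],0],[255,[0,0,0],0],[255,[0,0,0],0],[255,[0,0,0],0]]'
python3 - <<'E'
from h import *
s=read_state();M=R.from_rotvec(s["tcp_rot"]).as_matrix();print(s["torque"],np.arctan2(M[1,1],M[0,1]))
b,d=read_camera("side");cv2.imwrite("pics/s11.png",cv2.resize(b[200:270,270:345],None,fx=8,fy=8,interpolation=cv2.INTER_CUBIC))
E
```

```text
time: 15.47
tool_pos: [0.4943, -0.3342, -0.0065]
tcp_rot: [-1.96, 0.456, 1.967]
wrist_force: [-0.8, 7.7, 6.2]
width: 0.341
[1.30894791 0.14374247 0.01294162] -2.031627918464
```

View pics/s11.png

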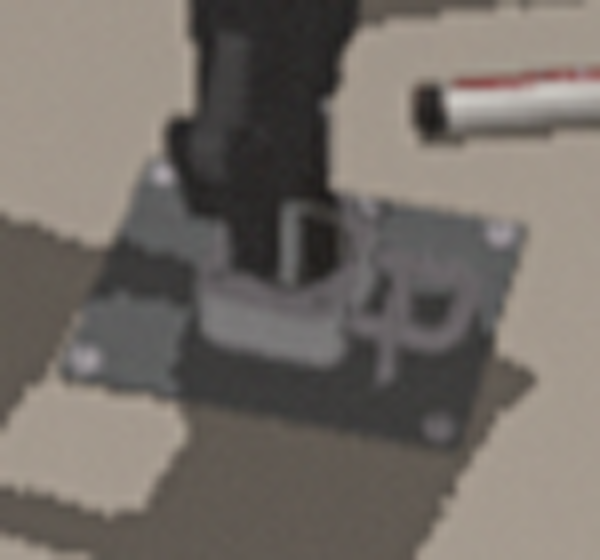

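The bow's right end moved from 465 to about 478, roughly 1.6 px or 4 mm, so the shackle has sprung. I'll centre the mark a touch further, then draw back along the lock's -x (-0.902, +0.432).

```bash
python3 -m creep '[[255,[0,0,0],-0.05],[255,[0,0,0],0],[255,[-3,1.5,0],0],[255,[-3,1.4,0],0],[255,[-3,1.4,0],0],[255,[-3,1.4,0],0],[255,[0,0,0],0],[255,[0,0,0],0]]'
python3 - <<'E'
from h import *
s=read_state();print(s["torque"])
b,d=read_camera("side");cv2.imwrite("pics/s12.png",cv2.resize(b[200:270,270:345],None,fx=8,fy=8,interpolation=cv2.INTER_CUBIC))
E
```

```text
time: 16.18
tool_pos: [0.4846, -0.3307, -0.0061]
tcp_rot: [-1.937, 0.504, 1.931]
wrist_force: [4.8, 5.4, -0.7]
width: 0.34
[ 0.82378726 -0.92478847 -0.01934501]
```

View pics/s12.png

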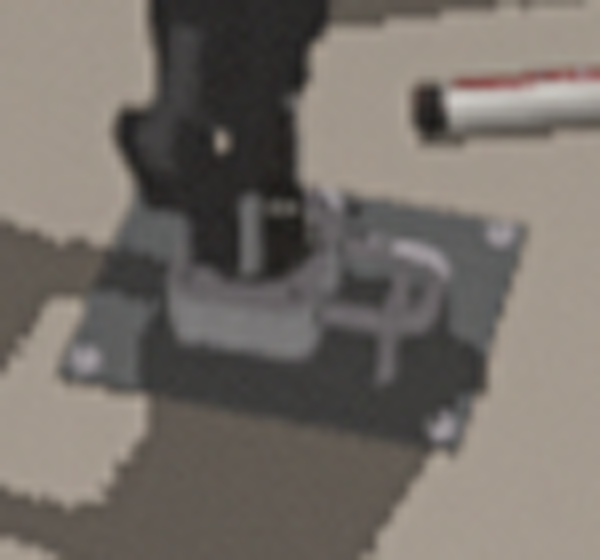

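```bash
python3 -m creep '[[255,[0.6,1.3,0],0],[255,[-2.5,1.2,0],0],[255,[-2.5,1.2,0],0],[255,[-2.5,1.2,0],0],[255,[-2.5,1.2,0],0],[255,[0,0,0],0],[255,[0,0,0],0],[255,[0,0,0],0]]'
python3 - <<'E'
from h import *
s=read_state();print(s["torque"])
b,d=read_camera("side");cv2.imwrite("pics/s13.png",cv2.resize(b[200:270,270:345],None,fx=8,fy=8,interpolation=cv2.INTER_CUBIC))
E
```

```text
time: 16.9
tool_pos: [0.4728, -0.3251, -0.0063]
tcp_rot: [-1.933, 0.504, 1.937]
wrist_force: [-1.2, 0.9, -1.0]
width: 0.338
[ 0.11863252  0.07334482 -0.04974701]
```

View pics/s13.png

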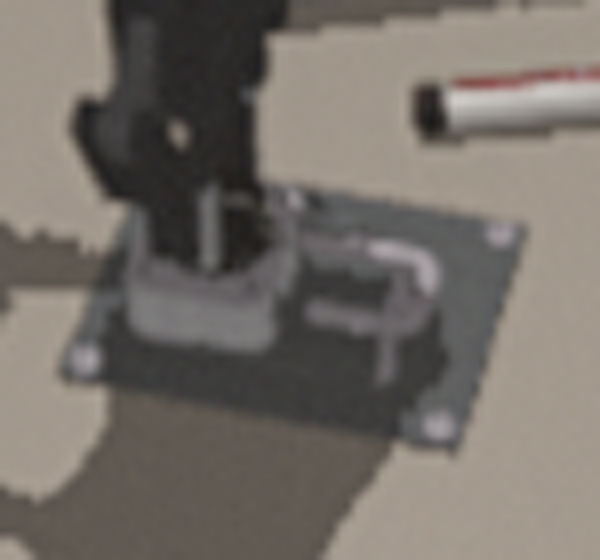

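The toe's free end is now visible at (310,312), clear of the body, with the bow caught on the lug. About 23 mm is drawn; I'll draw the last 5 mm gently.

```bash
python3 -m creep '[[255,[-1,0.5,0],0],[255,[-1,0.5,0],0],[255,[-1,0.5,0],0],[255,[-0.5,0.2,0],0],[255,[0,0,0],0],[255,[0,0,0],0],[255,[0,0,0],0],[255,[0,0,0],0]]'
```

```text
time: 17.62
tool_pos: [0.4703, -0.3238, -0.006]
tcp_rot: [-1.935, 0.505, 1.935]
wrist_force: [1.1, -0.7, -3.2]
width: 0.339
```

```bash
python3 -m creep '[[255,[-0.7,0.3,0],0],[255,[-0.5,0.2,0],0],[255,[-0.5,0.2,0],0],[255,[0,0,0],0],[255,[0,0,0],0],[255,[0,0,0],0],[255,[0,0,0],0],[255,[0,0,0],0]]'
python3 - <<'E'
from h import *
b,d=read_camera("side");cv2.imwrite("pics/s14.png",cv2.resize(b[200:270,270:345],None,fx=8,fy=8,interpolation=cv2.INTER_CUBIC))
b,d=read_camera("top");cv2.imwrite("pics/t14.png",cv2.resize(b[190:265,300:375],None,fx=8,fy=8,interpolation=cv2.INTER_CUBIC))
E
```

```text
time: 18.28
tool_pos: [0.4684, -0.3229, -0.0061]
tcp_rot: [-1.935, 0.504, 1.935]
wrist_force: [0.5, -0.6, -3.4]
width: 0.337
```

View pics/s14.png

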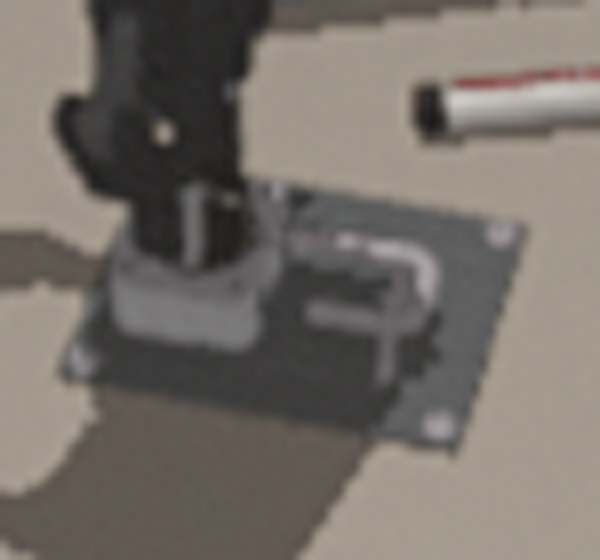

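View pics/t14.png

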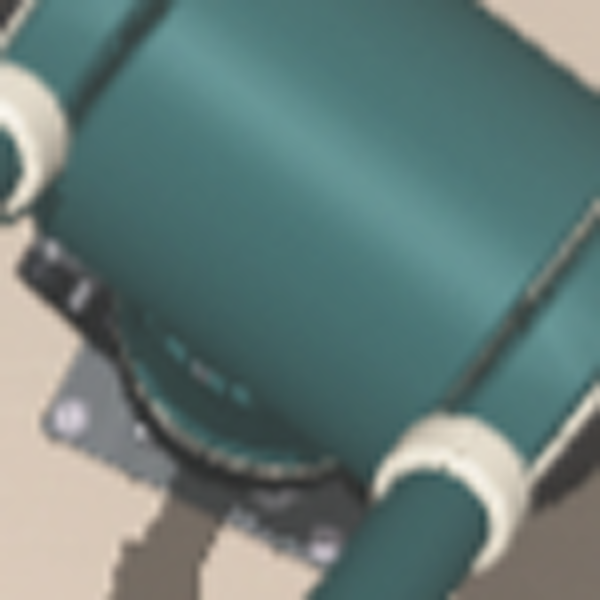

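```bash
python3 -m creep '[[255,[-0.5,0.2,0],0],[255,[-0.5,0.2,0],0],[255,[-0.3,0.2,0],0],[255,[0,0,0],0],[255,[0,0,0],0],[255,[0,0,0],0],[255,[0,0,0],0],[255,[0,0,0],0]]'
python3 - <<'E'
from h import *
s=read_state();print(s["torque"])
E
```

```text
time: 19.05
tool_pos: [0.468, -0.3228, -0.0057]
tcp_rot: [-1.937, 0.505, 1.934]
wrist_force: [4.3, -1.3, -3.9]
width: 0.342
[-0.36981113 -0.76527021  0.0322376 ]
```

The pull force rose to 4.4 N with almost no motion, so the shackle is at its stop, right out, with 28.7 mm drawn in all. Next I'll push back towards the lug, about 36.5 mm, looking before the end.

```bash
python3 -m creep '[[255,[4,-1.9,0],0],[255,[4.5,-2.2,0],0],[255,[4.5,-2.2,0],0],[255,[4.5,-2.2,0],0],[255,[4.5,-2.2,0],0],[255,[4,-1.9,0],0],[255,[2,-0.9,0],0],[255,[0,0,0],0]]'
python3 - <<'E'
from h import *
b,d=read_camera("side");cv2.imwrite("pics/s15.png",cv2.resize(b[200:270,270:345],None,fx=8,fy=8,interpolation=cv2.INTER_CUBIC))
E
```

```text
time: 19.72
tool_pos: [0.496, -0.3361, -0.0062]
tcp_rot: [-1.936, 0.504, 1.935]
wrist_force: [0.6, 1.2, -2.9]
width: 0.341
```

View pics/s15.png

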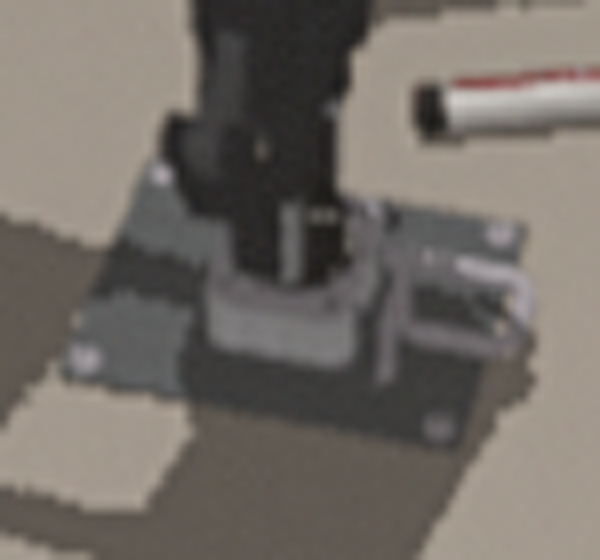

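The toe tip has come back through and stands just beyond the lug at (410,325). The body's front corner is 35 px (~11-12 mm) short of the lug, so I'll go 5.7 mm more to centre it.

```bash
python3 -m creep '[[255,[2,-1,0],0],[255,[2,-1,0],0],[255,[1.1,-0.5,0],0],[255,[0,0,0],0],[255,[0,0,0],0],[255,[0,0,0],0],[255,[0,0,0],0],[255,[0,0,0],0]]'
python3 - <<'E'
from h import *
b,d=read_camera("side");cv2.imwrite("pics/s16.png",cv2.resize(b[200:270,270:345],None,fx=8,fy=8,interpolation=cv2.INTER_CUBIC))
b,d=read_camera("top");cv2.imwrite("pics/t16.png",cv2.resize(b[190:265,300:375],None,fx=8,fy=8,interpolation=cv2.INTER_CUBIC))
E
```

```text
time: 20.43
tool_pos: [0.5004, -0.3383, -0.0061]
tcp_rot: [-1.935, 0.505, 1.935]
wrist_force: [0.6, 1.8, -1.1]
width: 0.337
```

View pics/s16.png

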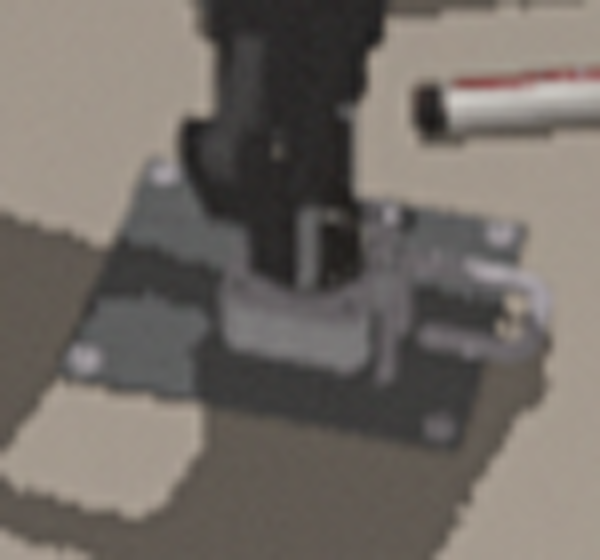

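View pics/t16.png

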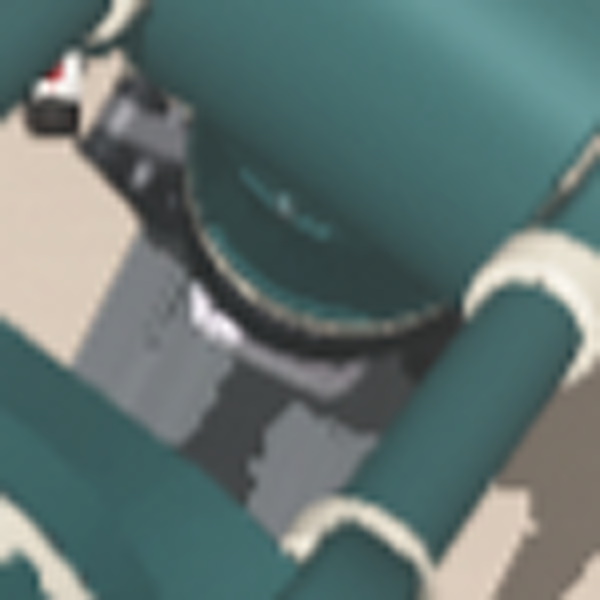

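The toe tip (420,335) is now right of the lug (378-405), and the body is on the lug's other side, with the lug in the gap. I'll lift straight up slowly.

```bash
python3 -m creep '[[255,[0,0,0],0],[255,[0,0,1],0],[255,[0,0,2],0],[255,[0,0,2],0],[255,[0,0,2],0],[255,[0,0,2],0],[255,[0,0,2],0],[255,[0,0,0],0]]' 60
python3 - <<'E'
from h import *
b,d=read_camera("side");cv2.imwrite("pics/s17.png",cv2.resize(b[200:270,270:345],None,fx=8,fy=8,interpolation=cv2.INTER_CUBIC))
E
```

```text
time: 21.2
tool_pos: [0.5008, -0.3391, 0.0058]
tcp_rot: [-1.937, 0.506, 1.934]
wrist_force: [0.2, -0.4, -1.7]
width: 0.329
```

View pics/s17.png

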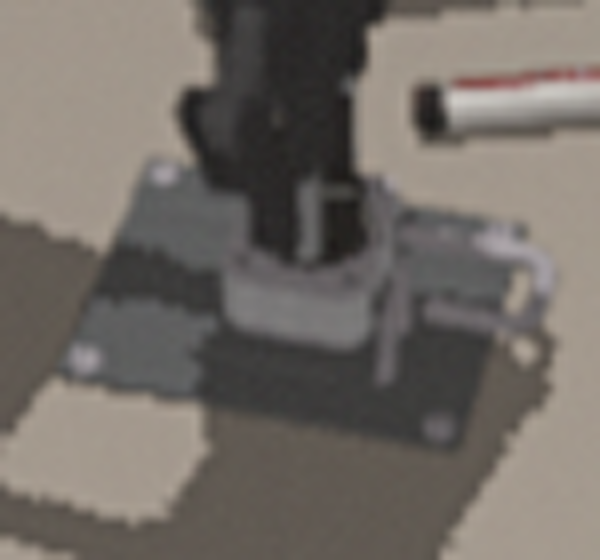

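```bash
python3 -m creep '[[255,[0,0,4],0],[255,[0,0,5],0],[255,[0,0,7],0],[255,[0,0,10],0],[255,[0,0,14],0],[255,[0,0,14],0],[255,[0,0,10],0],[255,[0,0,4],0]]'
python3 - <<'E'
from h import *
b,d=read_camera("side");cv2.imwrite("pics/s18.png",cv2.resize(b[140:270,250:380],None,fx=4.5,fy=4.5,interpolation=cv2.INTER_CUBIC))
E
```

```text
time: 21.92
tool_pos: [0.5019, -0.3395, 0.0761]
tcp_rot: [-1.94, 0.506, 1.932]
wrist_force: [-0.2, 1.0, -2.5]
width: 0.327
```

View pics/s18.png

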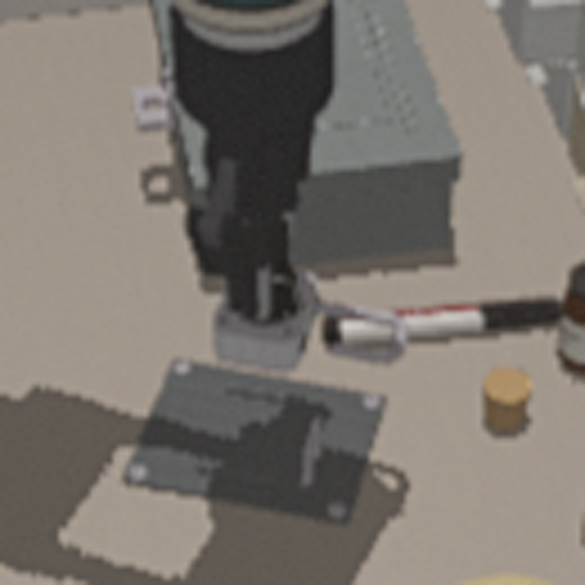

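The lock is clear of the lug and hangs level, shackle out (320-400,340). I'll raise it and carry it to the hasp.

```bash
python3 -m creep '[[255,[0,0,14],0],[255,[0,3,20],0],[255,[-1,8,20],0],[255,[-2,16,10],0],[255,[-2,22,1],0],[255,[-3,26,0],0],[255,[-3,26,0],0],[255,[-3,26,0],0]]'
python3 -m creep '[[255,[-3,26,0],0],[255,[-3,26,0],0],[255,[-2,24,0],0],[255,[-1,18,0],0],[255,[-1,11,0],0],[255,[0,5,0],0],[255,[0,1,0],0],[255,[0,0,0],0]]'
python3 - <<'E'
from h import *
b,d=read_camera("side");cv2.imwrite("pics/s19.png",cv2.resize(b[80:240,240:400],None,fx=3.7,fy=3.7,interpolation=cv2.INTER_CUBIC))
b,d=read_camera("top");cv2.imwrite("pics/t19.png",b)
P=cloud("top",d);k=(abs(P[...,0]-.6)<.03)&(abs(P[...,1]+.12)<.05)&(P[...,2]>.06)&(P[...,2]<.11);print("lid",np.median(P[k][:,2]),k.sum())
E
```

```text
time: 22.63
tool_pos: [0.4856, -0.2102, 0.1374]
tcp_rot: [-1.934, 0.505, 1.936]
wrist_force: [0.1, -0.6, -3.5]
width: 0.331
time: 23.3
tool_pos: [0.4765, -0.1007, 0.1379]
tcp_rot: [-1.936, 0.505, 1.935]
wrist_force: [0.3, -0.0, -3.3]
width: 0.331
lid 0.07646460962638746 1196
```

View pics/s19.png

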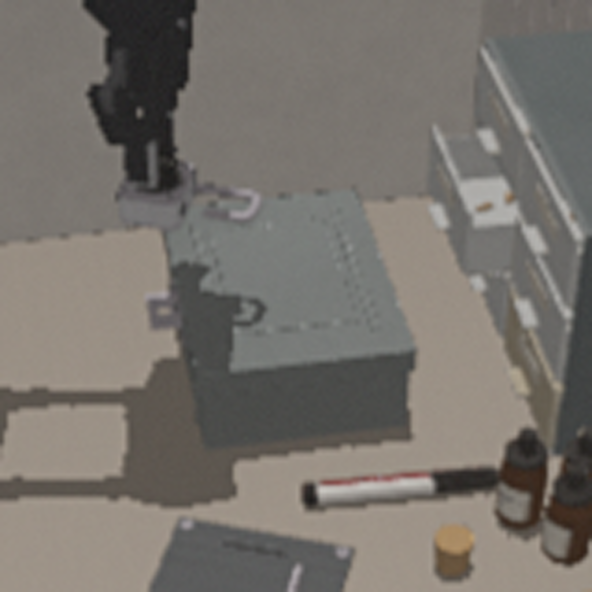

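View pics/t19.png

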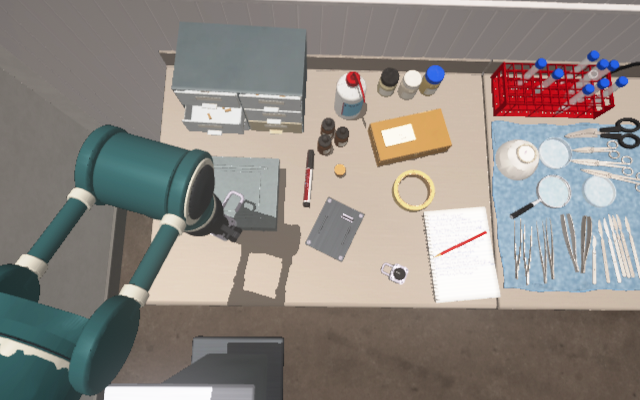

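```bash
python3 -m creep '[[255,[0,0,0],0],[255,[0,0,0],0],[255,[0,0,0],0],[255,[0,0,0],0],[255,[0,0,0],0],[255,[0,0,0],0],[255,[0,0,0],0],[255,[0,0,0],0]]'
python3 - <<'E'
from h import *
for z in(.13,.14,.15,.16): print(z,(proj("side",[.4765,-.1007,z])-[240,80])*3.7)
b,d=read_camera("side");cv2.imwrite("pics/s20.png",cv2.resize(b[110:185,260:350],None,fx=8,fy=8,interpolation=cv2.INTER_CUBIC))
print(abs(read_state()["joint_vel"]).max())
E
```

```text
time: 24.07
tool_pos: [0.4763, -0.1004, 0.138]
tcp_rot: [-1.935, 0.505, 1.935]
wrist_force: [-0.4, 0.5, -2.9]
width: 0.33
0.13 [153.94910316 222.58129199]
0.14 [153.1705432  210.88681887]
0.15 [152.3830241  199.05777369]
0.16 [151.58639031 187.09182015]
0.0026003180438306933
```

View pics/s20.png

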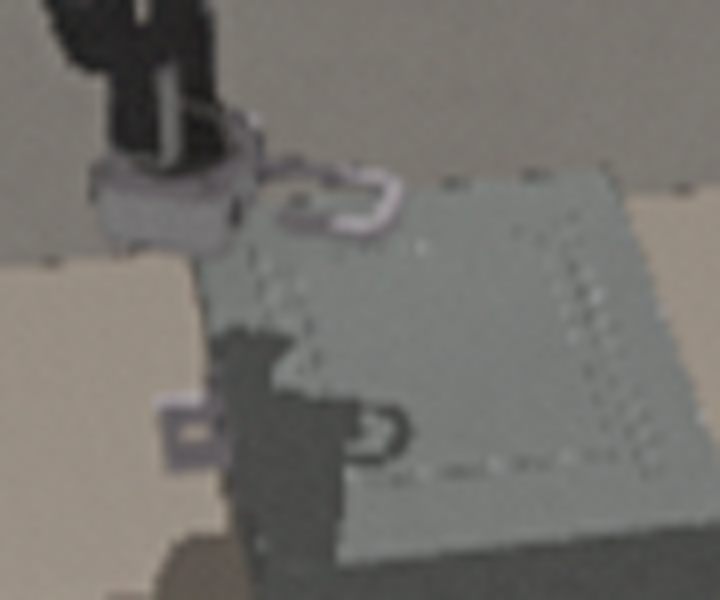

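The lock hangs level, dial up, with the shackle open (gap at (260,215)). Its underside is roughly 80-90 mm above the hasp tabs, the lid is flat at about 75 mm, and the arm is still. Handing in.

```bash
python3 -c "
from workcell import finish_job
print(finish_job())"
```

```text
the job is handed in; nothing more can be done
None
```

The job is done and handed in at about 24 s on the robot's clock. The case lid is shut, the padlock is open and off the lug, and the gripper is holding it over the hasp.

**What I did**
- **Lid:** I pressed it down until it met its stop, at about 16 N.
- **Padlock:** I gripped the knob of the padlock on the keeper plate, the larger of the two. I turned it about 1.33 rad clockwise until the shackle sprang free.
- **Lug:** I drew the lock back about 29 mm until the pull rose to 4.4 N at the shackle's stop. Then I moved it forward about 36 mm and lifted it off the lug.
- **Finish:** The lock is held over the hasp with its yaw unchanged.

**Last checks**
- The lid reads flat at 76 mm, against 75 mm when shut.
- The lock is dial up, with the gap between toe and body visible. Its underside is about 80–90 mm above the tabs.
- It is still (joint speed below 0.003 rad/s) and its weight reads about 3 N.
- In the last top view the tape, cork, marker and small padlock stand where they were.

**What went wrong or disagreed**
- **First lid sweep:** The fingertip slid off the lid's front edge and pressed on it, with a wrist force of about 79 N. I backed off and pushed from above instead.
- **Reported tool position:** The real fingertips stood about 38 mm above the reported TCP. The lid stop and the side camera both showed this, and I corrected for it from then on.
- **Dial mark:** The fingers covered the white mark while it turned, so the click was judged from the shackle's jump of about 4 mm.

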